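# Present the notched sample plate label up over the viewing pad

### The arm

A 6-joint arm with a two-finger parallel gripper is mounted at the origin on a cart in front of the work surface, level with it; the furniture and walls round the work are solid. World frame = base frame: x ahead of the robot, y to its left, z up, the work surface at z = 0. Lengths are in mm, angles in rad, forces in N, time in s.
With the tool pointing down it reaches from about 275 to 750 mm from the base axis. Payload 10.2 kg.
Tool frame: the origin (TCP) lies between the finger pads; the fingertips stand 17 mm ahead of it and the grasp point (between the pads) lies 2 mm behind it; z points along the fingers, y is the line along which they close (so a half turn about z gives the same grasp; the last joint's range is limited). The gripper opens to 85 mm and grips with 20 to 120 N. Pads are 22 mm wide; open, the fingers measure 114 mm over their backs; the gripper's body (76 mm by 85 mm) begins 54 mm behind the grasp point. The pads swing forward as they close: fully open they stand 13 mm farther back than shut.
Start: joints at [-1.395, 0.313, 1.498, -0, 1.331, -0.223], TCP at [203.852, -483.814, 248.294] pointing down, gripper open.
Joint ranges: [-2.94, 2.94], [-0.97, 2.17], [0.19, 2.56], [-1.23, 4.37], [0.02, 3.11], [-2.88, 2.88]. Speed limits (rad/s): [2.39, 2.39, 3.01, 3.14, 3.14, 3.14].

### API

Orientations are given as a unit quaternion [w, x, y, z].
In Python, from rig import * gives the robot as it stands.
- The arm moves only by the tool step_arm, never from a script. Its argument "commands" is text: rows parted by semicolons, each of 7 numbers parted by spaces: the opening, from 0 (shut) to 1 (fully open), then the shift along the tool's x, y, z in cm, then the turn, a rotation vector about the tool's x, y, z in rad. In form: hand x y z rx ry rz; .... A call has 1 to 20 rows; each row is the pose to reach, as a shift and turn from the pose commanded when the call began, along the tool's axes at that moment; what a row does not reach only later rows make up. A row lasts 1/12 s, in which the tool goes at most 41.7 mm and 7.16 degrees, less where a joint would pass 70% of its speed; a pose out of reach is approached as far as the arm can. A call with a gripper value outside its range is refused whole. The fingers move at their own pace and stop on an object; "newtons" is the grip in N (left out, the last holds). Time passes only in rows, so rows that repeat a pose let the fingers close. It gives the time, the measured TCP pose, the force, the opening and the grip force at its end, in the units of the state.
- sense(): the state, without advancing time (a new reading comes with each control period).
- capture(name): name is "scene" or "top"; returns the picture (400x640x3 uint8, red, green, blue); there is no depth.
- camera_model(name): a dict with "mtx" (3x3 intrinsics, pixels), "eye" and "rotation" of the camera in the world. Camera axes: x right, y down, z forward; pixel columns grow to the right and rows downward; lengths in mm; the calibration is good to about 2 mm. A picture is of the moment at which its call begins. camera_model takes no time and is no camera call.
- finish_job(): hands the job in; it is judged then, once.
Trained networks look in the newest picture that a camera, given by its name, has taken for a name from the list of things; names that differ only in an ending like _2 or _b are one class to them, and where a whole thing is asked for, a point or a joint stands for the part that bears it (a point fixed in the world has none). Each returns a list of dicts, best first, with "score" (0 to 1); they miss things now and then, are a little off and sometimes report something else, mostly with a low value. They report only what shows in the picture. A call takes as long as a camera call. They do not tell look-alikes from the thing itself.
- search_frame(camera, label): "rect" ([centre column, centre row, width, height] in pixels, round what is visible of it).
- trace(camera, label): "mask" (400x640 bool, what is visible of it) and "rect" ([centre column, centre row, width, height] in pixels, round what is visible of it).
- spot_point(camera, label): "xy" ([column, row] in pixels: a listed point, or the origin of a listed thing).
The state is a dict: "time_s": time; "joints": joint angles; "dq": joint speeds; "tau": joint torques, N m; "eef_pos": TCP position; "ee_rot": TCP orientation; "force": force on the tool from outside, world axes, zero at the start; "wrist_torque": the same for the moment, N m; "grip_width": opening from 0.0 (shut) to 1.0 (fully open); "grip_force": force on a finger pad.
Only numpy, scipy, OpenCV 4.12 (cv2) and the standard library are available. Lean on these libraries where they do the work, as an engineer would, in place of code of your own. Each camera call takes 0.05 s, during which the arm holds its last target. There are 200 camera calls.

### The job

Two metal sample plates stand on edge in slotted stands; take the one with the small corner notch, gripping it only on its plain part, never on the frosted end that the notch marks. Lift it out and finish still holding it, still and with its long edge level, the frosted end over the middle of the round black pad and about 10 cm above it, tipped so that the labelled face looks up at 45 degrees or flatter. Leave the other plate, the loupe and the tape where they are, and do not let go at the end.

Things in the scene. Friction and masses are not known exactly. Their poses are not given: they have to be found in the camera images.
- coded_plate: aluminium plate to present, 120 x 8 x 50 mm high, 80 g, upright on a long edge in a stand. 12 x 12 mm notch in one upper corner marks the frosted end. Origin: centre of bottom edge. x: along the length to the notched end; y: out of the labelled face; z: up. Plain, grippable: x -60 to +20; frosted end: +20 to +60 (grey panel, pale label on +y face only). Facing the label, notch is upper left
- frosted_end (a point): middle of the frosted end of the notched plate, 40 mm from its centre along x and at half its height (25 mm above its bottom edge)
- plain_end (a point): a point on the top edge of the notched plate's plain part, 30 mm from its centre away from the notch, 50 mm above its bottom edge: the place to grip across the 8 mm thickness from above
- plain_plate: the other plate, to be left alone: same size, panel and label but no notch (all corners square); loose in the other stand; same axes and origin
- stand_a: fixed dark steel stand, 70 x 50 x 24 mm, with a 10 mm wide, 14 mm deep slot along its x axis; the notched plate stands in it, bottom edge 10 mm above the worktop, and its upper 36 mm stand out of the slot. Origin: centre of the underside
- stand_b: the like stand that holds the plate without notch
- viewing_pad: fixed round black rubber pad with a low rim, 110 mm diameter, 6 mm thick, on the worktop; origin: centre of its underside
- loupe: black conical eye loupe, 43 mm diameter, 34 mm high, loose; to be left alone; origin: centre of its underside
- tape: roll of black tape lying flat, 62 x 59 x 19 mm, loose; to be left alone; origin: centre of its underside
Things that resemble listed ones, but are neither listed nor needed, are in the scene too. What is meant by the viewing_pad is not pink, and is the smaller of those in its own colour.

How it is judged (in metres and radians):
At the end, for the whole second after the job is handed in: Notched plate held by the fingers, off the pad, slower than 30 mm/s; frosted-end middle within 45 mm sideways of the pad centre, 60 to 160 mm above the worktop; label face's normal within 55 deg of up; long axis within 17 deg of level; other plate, loupe and tape within 20 mm of their starts (contact force between the fingers and coded_plate above 2 N and horizontal distance between frosted_end and viewing_pad below 0.045 m and z of frosted_end in the frame of viewing_pad between 0.06 and 0.16 m and angle between coded_plate's own y axis and vertical below 0.96 rad and angle between coded_plate's own x axis and vertical between 1.27 and 1.87 rad and linear speed of coded_plate below 0.03 m/s and contact force between coded_plate and viewing_pad below 0.1 N and distance of each of plain_plate, loupe, tape from where it was at the start of the episode below 0.02 m); the arm keeps its last pose, push and grip.
It fails at once if the fingers press on the frosted end (contact force between the fingers and coded_plate_c1 above 1 N or contact force between the fingers and coded_plate_c2 above 1 N).
It fails at once if the other plate is moved (distance of plain_plate from where it was at the start of the episode above 0.02 m).
It fails at once if the loupe or the tape is moved (distance of any of loupe, tape from where it was at the start of the episode above 0.02 m).
It also fails if it takes over 35 s, if anything falls off the work surface, if the arm or the gripper's body presses on something with over 40 N, if the wrist force passes 120 N, or if a joint passes its speed limit or range.

## Working session

There is one attempt and no reset: what is moved stays moved. The work goes in short steps, Python scripts to look and compute and a tool call to move; the robot and the scene stay as the last step left them, time stands still between calls to the robot, and variables do not carry over. Pictures are saved under pics/ and viewed, at most 10 in all, crops included, and the job is handed in when it is done.

Besides the shell and the picture viewer there is one more tool, called after ">>>" as name(argument=value, ...) on one line, values as JSON. step_arm: Moves the arm, as the interface text tells. Its arguments: {"type":"object","properties":{"commands":{"type":"string"},"newtons":{"type":"number"}},"required":["commands"]}

```bash
mkdir -p pics; ls
python3 - <<'E'
from rig import *
import cv2,numpy as np
for n in ("scene","top"):
    im=capture(n); cv2.imwrite(f"pics/{n}0.png",im[:,:,::-1])
    m=camera_model(n); print(n,np.round(m["mtx"],1).tolist(),np.round(m["eye"],1).tolist(),np.round(m["rotation"],3).tolist())
    for l in ("coded_plate","stand_a","viewing_pad","loupe","tape"):
        print(l,[(round(d["score"],2),np.round(d["rect"]).tolist()) for d in search_frame(n,l)])
    for l in ("frosted_end","plain_end","viewing_pad","coded_plate"):
        print(l,[(round(d["score"],2),np.round(d["xy"],1).tolist()) for d in spot_point(n,l)])
print(sense())
E
```

```text
pics
scene [[396.7, 0.0, 317.8], [0.0, 396.7, 197.5], [0.0, 0.0, 1.0]] [90.2, -840.4, 529.3] [-0.461, 0.832, -0.267, 0.154]
coded_plate [(0.7, [289.0, 246.0, 59.0, 37.0])]
stand_a [(0.88, [294.0, 262.0, 34.0, 21.0]), (0.7, [325.0, 192.0, 19.0, 27.0])]
viewing_pad [(0.93, [370.0, 253.0, 50.0, 36.0]), (0.82, [281.0, 174.0, 57.0, 28.0]), (0.64, [387.0, 209.0, 44.0, 27.0])]
loupe [(0.75, [269.0, 200.0, 18.0, 21.0])]
tape [(0.85, [371.0, 298.0, 31.0, 28.0]), (0.33, [294.0, 260.0, 37.0, 23.0])]
frosted_end [(0.78, [270.0, 248.9])]
plain_end [(0.75, [305.4, 229.4])]
viewing_pad [(0.76, [280.2, 172.0]), (0.7, [371.3, 251.8]), (0.63, [390.6, 211.2]), (0.36, [327.9, 191.3])]
coded_plate [(0.72, [290.1, 256.1])]
top [[414.7, 0.0, 322.0], [0.0, 414.7, 199.5], [0.0, 0.0, 1.0]] [468.3, -262.2, 1004.6] [0.043, -0.705, 0.707, -0.019]
coded_plate [(0.63, [359.0, 260.0, 13.0, 55.0])]
stand_a [(0.79, [291.0, 169.0, 33.0, 24.0]), (0.78, [355.0, 257.0, 22.0, 32.0])]
viewing_pad [(0.8, [351.0, 141.0, 44.0, 40.0]), (0.76, [221.0, 186.0, 62.0, 55.0]), (0.71, [390.0, 200.0, 44.0, 45.0])]
loupe [(0.59, [271.0
[... 359 characters left out ...]
.0])]
{'time_s': 1.0, 'joints': array([-1.39539122e+00,  3.12947598e-01,  1.49771427e+00,  2.06318549e-06,
        1.33097519e+00, -2.23387683e-01]), 'dq': array([ 0.00049755, -0.0003887 ,  0.00148811, -0.00016405,  0.00069892,
        0.00231248]), 'tau': array([ 3.86173460e-04, -4.12181890e+01, -2.59893572e+01, -2.57238698e-04,
        6.06904687e-04,  5.25406833e-06]), 'eef_pos': array([ 203.85751064, -483.81445473,  248.26442799]), 'ee_rot': array([-2.21744564e-05,  9.80186366e-01,  1.98077480e-01,  1.53444796e-06]), 'force': array([-0.37876963, -1.23475727, -0.28740629]), 'wrist_torque': array([-0.00533465, -0.04374742, -0.02462129]), 'grip_force': 0.0, 'grip_width': 0.9990459833855175}
```

Run:
```python
import cv2,numpy as np
s=cv2.imread("pics/scene0.png");t=cv2.imread("pics/top0.png")
a=cv2.resize(s[150:330,230:430],(800,720))[:,:]
a=cv2.resize(s[150:330,230:430],(660,594),interpolation=cv2.INTER_CUBIC)
b=cv2.resize(t[110:300,190:460],(800,563),interpolation=cv2.INTER_CUBIC)
cv2.imwrite("pics/a.png",a);cv2.imwrite("pics/b.png",b)
```

```text
(no output)
```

View pics/a.png

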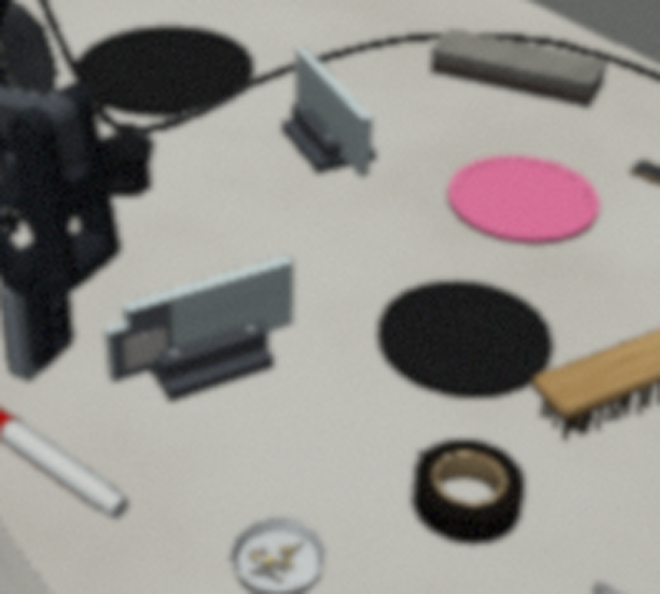

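View pics/b.png

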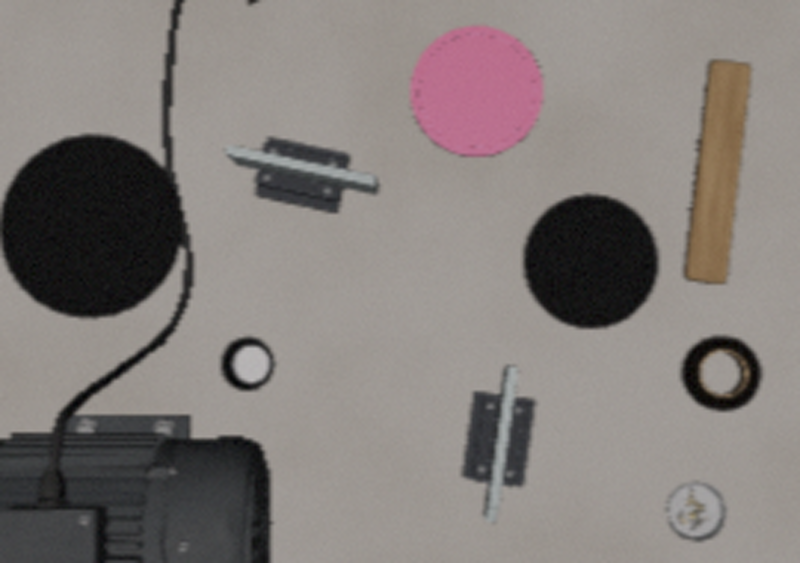

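View pics/scene0.png

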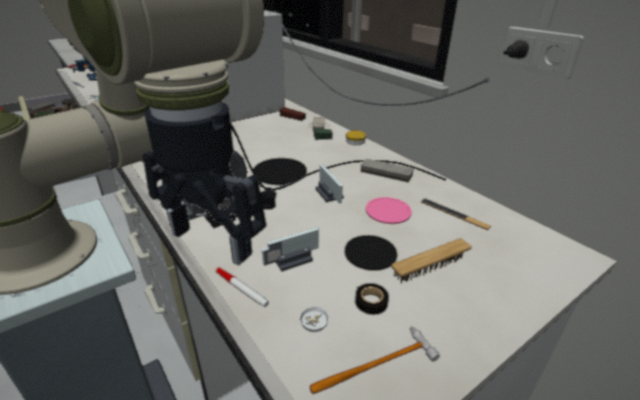

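Notched plate: scene (290,248), with the notch at its upper left at (263,250) beside the pale label. The other plate, at scene (325,185), has square corners, so it is not the one. There are three pad candidates in the top view: big black (221,187), pink (351,141) and small black (390,198). The small black one fits, being not pink and the smaller of the two black ones. The scene crop confirms both.

```bash
cat > h.py <<'E'
from rig import *
import numpy as np, cv2
from scipy.spatial.transform import Rotation as R
def q2R(q): return R.from_quat(np.roll(q,-1))
def ray(cam,p):
    m=camera_model(cam); d=np.linalg.inv(m["mtx"])@np.r_[p,1]
    return np.array(m["eye"]), q2R(m["rotation"]).apply(d)
def at_z(cam,p,z):
    e,d=ray(cam,p); return e+d*(z-e[2])/d[2]
def proj(cam,P):
    m=camera_model(cam); c=q2R(m["rotation"]).inv().apply(np.array(P)-m["eye"]); c=np.atleast_2d(c)@np.array(m["mtx"]).T
    return c[:,:2]/c[:,2:]
def tri(pa,pb):
    (e1,d1),(e2,d2)=ray("scene",pa),ray("top",pb)
    s=np.linalg.lstsq(np.c_[d1,-d2],e2-e1,rcond=None)[0]
    a,b=e1+s[0]*d1,e2+s[1]*d2; return (a+b)/2,np.linalg.norm(a-b)
E
python3 - <<'E'
from h import *
np.set_printoptions(precision=1,suppress=True)
print("frosted",tri([270,248.9],[354.5,277]),"plain",tri([305.4,229.4],[363.1,242.5]))
print("pad",at_z("top",[390,199],6),at_z("scene",[371,252.5],6))
print("pad diam",np.linalg.norm(at_z("top",[367.5,198],6)-at_z("top",[412,198],6)))
for n,c in (("loupe",[273,232.5]),("tape",[433,236]),("plain_plate",[291,167])): print(n,at_z("top",c,20))
t=cv2.imread("pics/top0.png")
# top edge: subpixel bright strip centre along rows
g=t[:,:,1].astype(float)
P=[]
for r in range(230,292,3):
    w=g[r,345:375]; k=int(w.argmax())+345; s=g[r,k-2:k+3]-g[r,k-2:k+3].min(); P.append((r,k,(s*np.arange(k-2,k+3)).sum()/s.sum(),g[r,k])); 
print(np.array(P))
E
```

```text
frosted (array([ 373.1, -303.4,   38.2]), np.float64(2.2823286167489876)) plain (array([ 449.3, -320.3,   63. ]), np.float64(9.562698438784398))
pad [ 556.4 -392.1    6. ] [ 553.6 -396.7    6. ]
pad diam 106.533465383271
loupe [ 476.4 -112.3   20. ]
tape [ 467.6 -489.3   20. ]
plain_plate [ 633.5 -154.4   20. ]
[[230.  347.  347.4 156. ]
 [233.  345.  344.4 156. ]
 [236.  363.  363.4 166. ]
 [239.  362.  362.4 163. ]
 [242.  362.  362.1 167. ]
 [245.  361.  361.1 163. ]
 [248.  360.  360.5 165. ]
 [251.  360.  360.4 164. ]
 [254.  360.  359.6 164. ]
 [257.  359.  359.5 164. ]
 [260.  359.  358.8 165. ]
 [263.  359.  358.5 165. ]
 [266.  358.  358.1 161. ]
 [269.  358.  357.6 162. ]
 [272.  357.  357.4 160. ]
 [275.  357.  357.3 162. ]
 [278.  357.  357.2 163. ]
 [281.  345.  345.5 153. ]
 [284.  345.  345.3 155. ]
 [287.  348.  348.  153. ]
 [290.  349.  348.3 152. ]]
```

Run:
```python
from h import *
from scipy.optimize import least_squares
np.set_printoptions(precision=1,suppress=True)
t=cv2.imread("pics/top0.png");s=cv2.imread("pics/scene0.png")
g=t[:,:,1].astype(float)
P=[]
for r in range(236,279,2):
    k=int(g[r,354:368].argmax())+354; w=g[r,k-2:k+3]; w=w-w.min(); P.append(((w*np.arange(k-2,k+3)).sum()/w.sum(),r))
W=np.array([at_z("top",p,60) for p in P])
c=W.mean(0); d=np.linalg.svd(W-c)[2][0]; d*=-np.sign(d[0]); print("line",c,d,"resid",np.abs((W-c)@[ -d[1],d[0],0]).max())
for p,z in (([362.9,233.5],60),([355.6,285.8],48)): print("end",at_z("top",p,z),(at_z("top",p,z)-c)@d)
e=at_z("top",[362.9,233.5],60); f=at_z("top",[355.6,285.8],48)
mid=((e+f)/2-c)@d*d+c; O=mid.copy(); O[2]=10
x=d; y=np.cross([0,0,1],x); print("O",O,"x",x,"y",y,"len",np.linalg.norm((e-f)[:2]),"frosted",O+40*x+[0,0,25],"plain_end",O-30*x+[0,0,50])
def pts(O): return [O-60*x-4*y*0+[0,0,50],O+48*x+[0,0,50],O+60*x+[0,0,38],O+60*x,O-60*x]
for n,im in (("scene",s),("top",t)):
    p=proj(n,pts(O)+[]); print(n,p.tolist())
    c0=np.array([250,220] if n=="scene" else [330,220]); cr=cv2.resize(im[c0[1]:c0[1]+75,c0[0]:c0[0]+80],None,fx=7,fy=7,interpolation=cv2.INTER_CUBIC)
    for q in p: cv2.circle(cr,tuple(int(v) for v in (q-c0)*7+3),3,(0,0,255),-1)
    globals()[n]=cr
cv2.imwrite("pics/c.png",cv2.resize(np.hstack([scene,top]),None,fx=.7,fy=.7,interpolation=cv2.INTER_AREA))
```

```text
line [ 420.8 -314.9   60. ] [-1.   0.2 -0. ] resid 1.7677557016690526
end [ 473.5 -322.8   60. ] -53.29137534832902
end [ 355.3 -305.9   48. ] 66.09380551974053
O [ 414.5 -313.9   10. ] x [-1.   0.2 -0. ] y [-0.2 -1.   0. ] len 119.39876246929327 frosted [ 375.  -307.6   35. ] plain_end [ 444.1 -318.6   60. ]
scene [[318.7242322725694, 227.07798347064806], [268.0250346425518, 241.8768908139272], [262.43932820596916, 248.59991380159013], [263.6631573821365, 263.81996353646986], [318.43515007998604, 246.6538775742067]]
top [[363.09913675021454, 233.3935207031723], [356.0104762297328, 281.1210822333691], [354.97192914290537, 285.8365521060264], [354.2424898493836, 283.90394510338115], [361.73956503790055, 233.5161014868003]]
```

View pics/c.png

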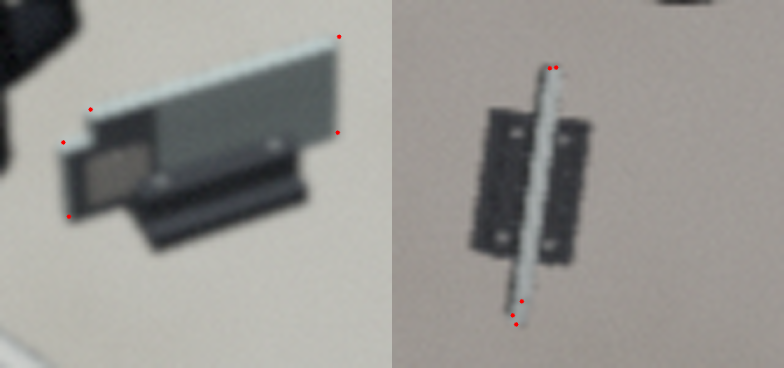

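The plate model reprojects well in both views: origin near (414.5,−314), x towards (−0.987,0.157) and the label facing −y. I'll move above the plain end.

>>> step_arm(commands="0.6 14.3 -2.95 4 0 0 0.28; 0.6 28.55 -5.9 12.8 0 0 0.558; 0.6 28.55 -5.9 12.8 0 0 0.558; 0.6 28.55 -5.9 12.8 0 0 0.558; 0.6 28.55 -5.9 12.8 0 0 0.558; 0.6 28.55 -5.9 12.8 0 0 0.558; 0.6 28.55 -5.9 12.8 0 0 0.558; 0.6 28.55 -5.9 12.8 0 0 0.558; 0.6 28.55 -5.9 12.8 0 0 0.558; 0.6 28.55 -5.9 12.8 0 0 0.558; 0.6 28.55 -5.9 12.8 0 0 0.558; 0.6 28.55 -5.9 12.8 0 0 0.558; 0.6 28.55 -5.9 12.8 0 0 0.558; 0.6 28.55 -5.9 12.8 0 0 0.558", newtons=30)

```text
time_s: 2.17
eef_pos: [443.5, -319.4, 120.9]
ee_rot: [0.0, 0.997, -0.08, 0.0]
force: [0.8, 0.3, 0.6]
grip_width: 0.602
grip_force: 0.0
```

Run:
```python
from h import *
np.set_printoptions(precision=3,suppress=True)
s=sense(); print(s["joints"],q2R(s["ee_rot"]).as_matrix().tolist())
ims=[]
for n,c in (("scene",(240,150)),("top",(310,190))):
    im=capture(n)[:,:,::-1][c[1]:c[1]+120,c[0]:c[0]+100]; ims.append(cv2.resize(im,None,fx=4,fy=4,interpolation=cv2.INTER_CUBIC))
cv2.imwrite("pics/d.png",np.hstack(ims))
```

```text
[-0.839  0.491  1.594 -0.     1.056  0.893] [[0.9871106187033711, -0.16003816512867594, 0.0006419854319337235], [-0.16003766940579386, -0.9871106143859141, -0.0007611424474959268], [0.0007555224748417018, 0.0006485899399499575, -0.9999995042583172]]
```

View pics/d.png

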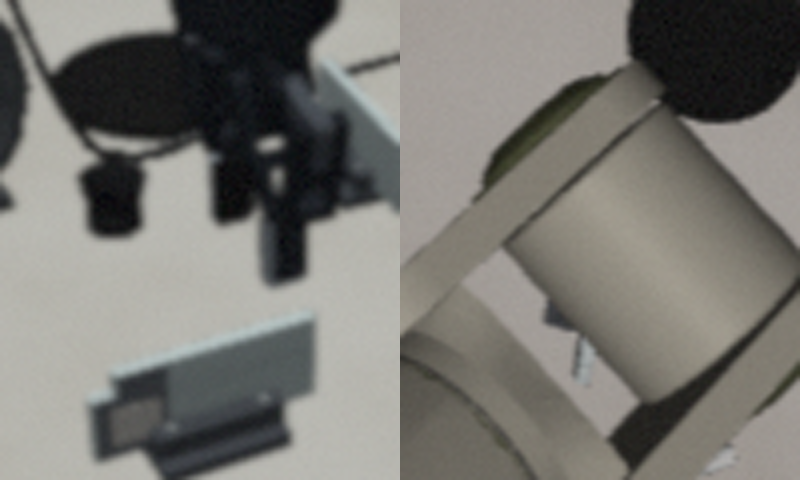

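The scene crop shows both fingers over the plain end, straddling the top edge, with the frosted end clear to the left. I'll descend and close gently.

>>> step_arm(commands="0.6 0 0.0 2 0 0 0; 0.6 0 0 4 0 0 0; 0.6 0 0 5.5 0 0 0; 0.6 0 0 6.5 0 0 0; 0.6 0 0 7.1 0 0 0; 0.6 0 0 7.1 0 0 0; 0.6 0 0 7.1 0 0 0; 0 0 0 7.1 0 0 0; 0 0 0 7.1 0 0 0; 0 0 0 7.1 0 0 0; 0 0 0 7.1 0 0 0; 0 0 0 7.1 0 0 0; 0 0 0 7.1 0 0 0; 0 0 0 7.1 0 0 0", newtons=25)

```text
time_s: 3.43
eef_pos: [444.2, -318.8, 49.8]
ee_rot: [0.0, 0.997, -0.079, 0.0]
force: [-0.8, 1.7, 5.9]
grip_width: 0.083
grip_force: 29.6
```

Gripped at about 7–8 mm, with little side force. I'll firm the grip and lift.

>>> step_arm(commands="0 0 0 0 0 0 0; 0 0 0 0 0 0 0; 0 0 0 -1 0 0 0; 0 0 0 -2 0 0 0; 0 0 0 -3 0 0 0; 0 0 0 -5 0 0 0; 0 0 0 -7 0 0 0; 0 0 0 -9.5 0 0 0; 0 0 0 -12 0 0 0; 0 0 0 -12 0 0 0; 0 0 0 -12 0 0 0", newtons=60)

```text
time_s: 4.35
eef_pos: [444.4, -318.9, 171.1]
ee_rot: [0.001, 0.997, -0.079, 0.001]
force: [-0.2, -0.4, -1.3]
grip_width: 0.084
grip_force: 59.8
```

Run:
```python
from h import *
im=capture("scene")[:,:,::-1]; cv2.imwrite("pics/e.png",cv2.resize(im[120:280,220:420],None,fx=3,fy=3,interpolation=cv2.INTER_CUBIC))
print(sense())
```

```text
{'time_s': 4.4, 'joints': array([-8.36758236e-01,  4.31321983e-01,  1.54326790e+00,  4.35731510e-05,
        1.16649201e+00,  8.93223993e-01]), 'dq': array([ 0.00011304,  0.02668679,  0.0215359 , -0.00017465, -0.00465554,
        0.00022012]), 'tau': array([ 5.29013760e-02, -4.70474732e+01, -2.55441928e+01, -9.79671167e-03,
        4.21570370e-02, -1.81826290e-04]), 'eef_pos': array([ 443.95005124, -318.43705169,  169.65779176]), 'ee_rot': array([ 1.60854307e-04,  9.96833439e-01, -7.95174762e-02,  1.99368304e-04]), 'force': array([ 0.99834899, -0.12412005, -0.83973325]), 'wrist_torque': array([ 0.01120707, -0.08514493, -0.01747772]), 'grip_force': 59.78335976600647, 'grip_width': 0.08286143576224939}
```

View pics/e.png

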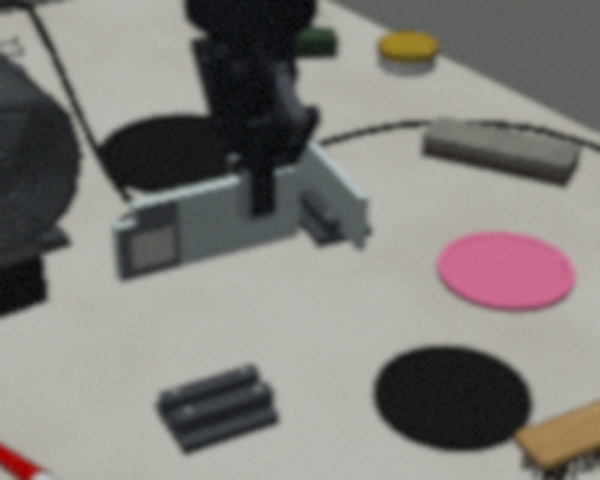

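The plate is out of the stand, level and gripped on the plain part; the other plate hasn't moved. Next I'll plan the carry: some yaw plus a tilt about −x of the tool.

```bash
cat >> h.py <<'E'
def row(az,th,target):
    """az: heading deg of label normal's horizontal part; th: tilt deg; target: frosted-end middle (mm)"""
    s=sense(); R0=q2R(s["ee_rot"]); a=np.radians(az); y=np.array([np.cos(a),np.sin(a),0]); z=np.array([0,0,-1.])
    Rt=R.from_matrix(np.c_[np.cross(y,z),y,z])*R.from_euler("x",-th,degrees=True)
    t=np.array(target)-Rt.apply([-70,0,15]); d=R0.inv().apply(t-s["eef_pos"])/10
    print(az,th,"tcp",np.round(t),"row",np.round(d,2),np.round((R0.inv()*Rt).as_rotvec(),3),"y",np.round(Rt.apply([0,1,0]),2))
E
python3 - <<'E'
from h import *
for az in (-99,-75,-60):
  for th in (25,52): row(az,th,[555.5,-393.5,130 if th<30 else 108])
E
```

```text
-99 25 tcp [ 626. -398.  144.] row [19.2   4.99  2.62] [-0.436  0.    -0.002] y [-0.14 -0.9   0.42]
-99 52 tcp [ 626. -393.  117.] row [19.2   4.44  5.25] [-0.907  0.001 -0.002] y [-0.1  -0.61  0.79]
-75 25 tcp [ 621. -369.  144.] row [18.33  2.2   2.61] [-0.429  0.091 -0.414] y [ 0.23 -0.88  0.42]
-75 52 tcp [ 620. -364.  117.] row [18.11  1.7   5.25] [-0.893  0.191 -0.392] y [ 0.16 -0.59  0.79]
-60 25 tcp [ 613. -353.  144.] row [17.23  0.73  2.61] [-0.419  0.149 -0.672] y [ 0.45 -0.78  0.42]
-60 52 tcp [ 610. -348.  117.] row [16.89  0.31  5.25] [-0.871  0.309 -0.635] y [ 0.31 -0.53  0.79]
```

>>> step_arm(commands="0 3 0.3 0.4 -0.07 0.015 -0.07; 0 6 0.7 0.8 -0.14 0.03 -0.14; 0 9 1.1 1.3 -0.21 0.045 -0.2; 0 12 1.5 1.7 -0.28 0.06 -0.27; 0 15 1.8 2.1 -0.35 0.075 -0.34; 0 18.3 2.2 2.6 -0.429 0.091 -0.414; 0 18.3 2.2 2.6 -0.429 0.091 -0.414; 0 18.3 2.2 2.6 -0.429 0.091 -0.414; 0 18.3 2.2 2.6 -0.429 0.091 -0.414; 0 18.3 2.2 2.6 -0.429 0.091 -0.414; 0 18.3 2.2 2.6 -0.429 0.091 -0.414; 0 18.3 2.2 2.6 -0.429 0.091 -0.414")

```text
time_s: 5.4
eef_pos: [620.7, -369.7, 143.8]
ee_rot: [0.214, 0.968, 0.127, 0.028]
force: [-0.3, 0.1, -0.6]
grip_width: 0.082
grip_force: 59.8
```

Run:
```python
from h import *
s=sense(); print(np.round(s["joints"],2),s["grip_width"])
for az in (-99,-75,-60): row(az,52,[555.5,-393.5,108])
```

```text
[-0.61  0.71  1.22 -0.35  0.9   0.88] 0.0815766829804865
-99 52 tcp [ 626. -393.  117.] row [-0.04  1.03  3.42] [-0.465 -0.262  0.33 ] y [-0.1  -0.61  0.79]
-75 52 tcp [ 620. -364.  117.] row [ 0.08 -1.64  2.17] [-0.472  0.001 -0.001] y [ 0.16 -0.59  0.79]
-60 52 tcp [ 610. -348.  117.] row [-0.47 -3.25  1.42] [-0.469  0.165 -0.208] y [ 0.31 -0.53  0.79]
```

Joint 4 heads negative but should end near −0.95, inside its −1.23 limit. I'll finish the tilt.

>>> step_arm(commands="0 0 -0.3 0.35 -0.08 0 0; 0 0 -0.6 0.7 -0.16 0 0; 0 0.05 -0.9 1.1 -0.24 0 0; 0 0.05 -1.2 1.5 -0.32 0 0; 0 0.1 -1.4 1.8 -0.4 0 0; 0 0.1 -1.65 2.2 -0.472 0 0; 0 0.1 -1.65 2.2 -0.472 0 0; 0 0.1 -1.65 2.2 -0.472 0 0; 0 0.1 -1.65 2.2 -0.472 0 0; 0 0.1 -1.65 2.2 -0.472 0 0; 0 0.1 -1.65 2.2 -0.472 0 0; 0 0.1 -1.65 2.2 -0.472 0 0")

```text
time_s: 6.4
eef_pos: [624.2, -364.7, 120.8]
ee_rot: [0.431, 0.893, 0.117, 0.055]
force: [-0.1, -0.3, -1.0]
grip_width: 0.084
grip_force: 60.3
```

Run:
```python
from h import *
s=sense(); Rm=q2R(s["ee_rot"]).as_matrix(); f=s["eef_pos"]+Rm@[-70,0,15]
print(np.round(s["joints"],2),"frosted",np.round(f),"plate x",np.round(-Rm[:,0],2),"y",np.round(Rm[:,1],2),"dq",np.abs(s["dq"]).max())
im=capture("scene")[:,:,::-1].copy()
print("frosted px model",proj("scene",f),[(round(d["score"],2),d["xy"]) for d in spot_point("scene","frosted_end")])
cv2.imwrite("pics/f.png",cv2.resize(im[120:320,220:470],None,fx=3,fy=3,interpolation=cv2.INTER_CUBIC))
```

```text
[-0.5   0.73  1.46 -1.23  0.65  1.73] frosted [ 560. -394.  112.] plate x [-0.97 -0.26  0.  ] y [ 0.16 -0.6   0.78] dq 0.005869336964065017
frosted px model [[376.79344723 207.88448019]] [(0.88, [376.4, 206.2])]
```

View pics/f.png

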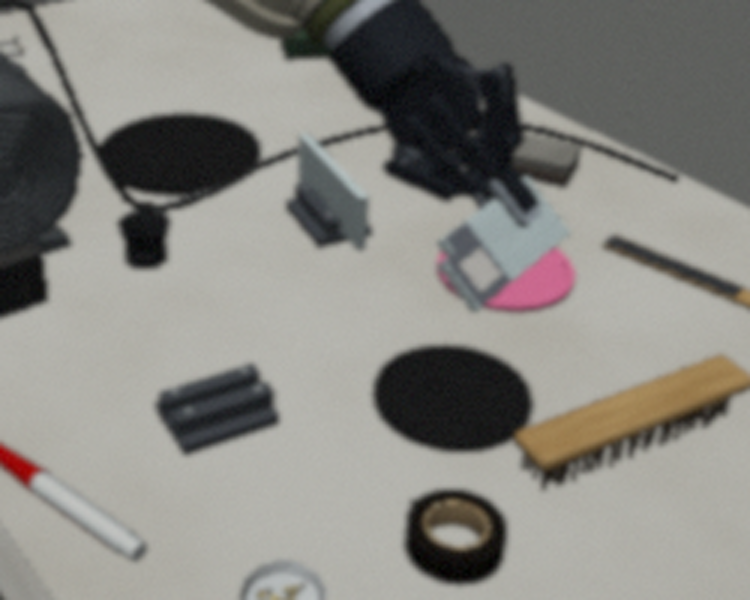

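Measured frosted end is (560,−394,112), 38° from up and level, and the detector agrees. Joint 4 sits at its limit, so I'll back off by turning the heading towards −58°.

Run:
```python
from h import *
print(sense()["joints"][3])
for az in (-60,-52): row(az,49,[555.5,-393.5,108])
```

```text
-1.232048946691173
-60 49 tcp [ 610. -349.  118.] row [-0.92 -1.37 -1.3 ] [ 0.042  0.205 -0.167] y [ 0.33 -0.57  0.75]
-52 49 tcp [ 604. -341.  118.] row [-1.39 -1.91 -1.98] [ 0.042  0.313 -0.256] y [ 0.4  -0.52  0.75]
```

>>> step_arm(commands="0 -0.5 -0.6 -0.6 0.02 0.08 -0.07; 0 -0.9 -1.2 -1.2 0.03 0.16 -0.13; 0 -1.3 -1.7 -1.7 0.04 0.24 -0.19; 0 -1.4 -1.9 -2 0.042 0.313 -0.256; 0 -1.4 -1.9 -2 0.042 0.313 -0.256; 0 -1.4 -1.9 -2 0.042 0.313 -0.256; 0 -1.4 -1.9 -2 0.042 0.313 -0.256; 0 -1.4 -1.9 -2 0.042 0.313 -0.256; 0 -1.4 -1.9 -2 0.042 0.313 -0.256; 0 -1.4 -1.9 -2 0.042 0.313 -0.256")

```text
time_s: 7.33
eef_pos: [609.2, -343.9, 126.6]
ee_rot: [0.383, 0.864, 0.297, 0.133]
force: [0.2, 0.1, -0.8]
grip_width: 0.08
grip_force: 60.3
```

Run:
```python
from h import *
s=sense(); Rm=q2R(s["ee_rot"]).as_matrix(); f=s["eef_pos"]+Rm@[-70,0,15]
print(np.round(s["joints"],3),"frosted",np.round(f),"plate x",np.round(-Rm[:,0],2),"y",np.round(Rm[:,1],2),"dq",np.abs(s["dq"]).max())
capture("scene");print("px model",proj("scene",f),[(round(d["score"],2),d["xy"]) for d in spot_point("scene","frosted_end")])
row(-52,49,[555.5,-393.5,108])
```

```text
[-0.606  0.587  1.663 -1.232  0.235  1.43 ] frosted [ 561. -396.  116.] plate x [-0.79 -0.62 -0.  ] y [ 0.41 -0.53  0.74] dq 0.005076432031897267
px model [[378.17998823 206.03670843]] [(0.77, [376.4, 203.9])]
-52 49 tcp [ 604. -341.  118.] row [-0.26 -1.01  0.2 ] [-0.02  -0.001 -0.001] y [ 0.4  -0.52  0.75]
```

Run:
```python
from h import *
row(-52,38,[555.5,-393.5,125]); row(-70,46,[555.5,-393.5,120]); row(-70,38,[555.5,-393.5,122])
```

```text
-52 38 tcp [ 605. -343.  137.] row [-0.26  0.54 -0.92] [ 0.172 -0.001 -0.001] y [ 0.49 -0.62  0.62]
-70 46 tcp [ 618. -359.  130.] row [-0.27  1.45  1.04] [ 0.032 -0.23   0.214] y [ 0.24 -0.65  0.72]
-70 38 tcp [ 618. -361.  134.] row [-0.32  1.8   0.92] [ 0.17  -0.215  0.23 ] y [ 0.27 -0.74  0.62]
```

>>> step_arm(commands="0 -0.1 0.2 -0.4 0.08 0 0; 0 -0.3 0.5 -0.9 0.172 0 0; 0 -0.3 0.5 -0.9 0.172 0 0; 0 -0.3 1.1 0 0.17 -0.11 0.11; 0 -0.3 1.8 0.9 0.17 -0.215 0.23; 0 -0.3 1.8 0.9 0.17 -0.215 0.23; 0 -0.3 1.8 0.9 0.17 -0.215 0.23; 0 -0.3 1.6 1 0.1 -0.222 0.222; 0 -0.3 1.45 1 0.032 -0.23 0.214; 0 -0.3 1.45 1 0.032 -0.23 0.214; 0 -0.3 1.45 1 0.032 -0.23 0.214; 0 -0.3 1.45 1 0.032 -0.23 0.214; 0 -0.3 1.45 1 0.032 -0.23 0.214; 0 -0.3 1.45 1 0.032 -0.23 0.214")

```text
time_s: 8.6
eef_pos: [617.1, -360.1, 131.4]
ee_rot: [0.384, 0.907, 0.16, 0.068]
force: [-0.7, -0.8, -0.7]
grip_width: 0.079
grip_force: 60.3
```

Run:
```python
from h import *
s=sense(); Rm=q2R(s["ee_rot"]).as_matrix(); f=s["eef_pos"]+Rm@[-70,0,15]
print(np.round(s["joints"],3),"frosted",np.round(f),"plate x",np.round(-Rm[:,0],2),"y",np.round(Rm[:,1],2),"dq",np.abs(s["dq"]).max())
capture("scene");print("px model",proj("scene",f),[(round(d["score"],2),d["xy"]) for d in spot_point("scene","frosted_end")])
row(-70,46,[555.5,-393.5,120])
```

```text
[-0.54   0.663  1.488 -1.023  0.558  1.462] frosted [ 555. -394.  121.] plate x [-0.94 -0.34 -0.  ] y [ 0.24 -0.65  0.72] dq 0.01607247816599015
px model [[375.52992617 204.62095445]] [(0.63, [374.0, 205.4]), (0.56, [330.6, 192.3]), (0.48, [266.8, 208.3])]
-70 46 tcp [ 618. -359.  130.] row [ 0.07 -0.07  0.04] [-0.001 -0.001 -0.001] y [ 0.24 -0.65  0.72]
```

Run:
```python
from h import *
im=capture("scene")[:,:,::-1]; cv2.imwrite("pics/g.png",cv2.resize(im[120:320,220:470],None,fx=3,fy=3,interpolation=cv2.INTER_CUBIC))
```

```text
(no output)
```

View pics/g.png

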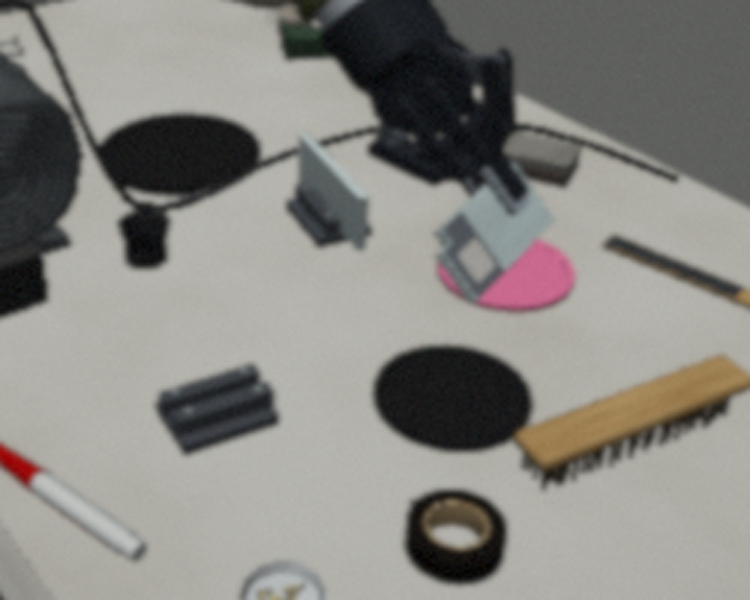

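The picture shows the plate held by its plain part. The label is up, with its middle at crop (477,258), which by height is directly over the black pad at crop (452,398). The loupe, tape and other plate have not moved, so I'm handing in.

```bash
python3 -c "
from rig import *
print(finish_job())"
```

```text
the job is handed in; nothing more can be done
None
```

I handed the job in at about 9 s, and no verdict came back: the notched plate is held by its plain part, level and still, frosted end about 12 cm over the small black pad's centre and label face about 44° from up; joint 4 touched its −1.23 rad limit (read −1.232) while tilting before I backed it off to −1.02.

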